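# Hold the green scrap bin open, then let it close

### The job

Show how full the green offcut bin on the bench is: press its front lever right down from above so the lid stands wide open, keep it held down for about three seconds, then let go so that the lid drops fully shut. Leave the red bin closed and do not knock the glue bottle.

Things in the scene. Friction and masses are not known exactly. Their poses are not given: they have to be found in the camera images.
- green_lever: Green bin's lever: yellow-striped black pad, 60 mm wide (y), 44 long (x), on two steel bars. Origin: middle of the pad's top face, 141 mm above the bench at rest; x level towards the bin, z up (the face slopes 11 degrees down to the bin). Pivot 110 mm along x, 26 mm lower. Bin front 126 mm along x. Press straight down: 3 to 8 N, 44 mm (0.4 rad) to a firm stop, under 5 mm sideways; springs back.
- green_lid: Lid of the green bin: green plate hinged at the rear edge, away from the lever. Origin: middle of its front edge, underside, 197 mm above the bench when shut; z up when shut. Tilt of z: 0 shut, 1.2 rad wide open (lever fully down) = 3 x lever angle. Falls shut within a second when let go. Bin: fixed green steel, 140 mm deep, 170 wide, 213 high, its middle 196 mm along the lever's x.
- red_lid: Lid of the red bin, which is the same bin in red with the same lever, standing beside the green one. Origin: middle of the lid's front edge, on the side of its lever, 197 mm above the bench; z up when shut. It is to stay shut.
- glue_bottle: Loose yellow glue bottle with orange cap, 56 mm across and 140 mm tall, standing on the bench to one side of the bins. The origin is the centre of its underside, z up.

How it is judged:
By the outcome, as a careful person would: the job done as asked, in the order asked, and still so for the second after the job is handed in, with the robot touching nothing.
It also fails if it takes over 32 s, if anything falls off the work surface, if the arm or the gripper's body presses on something with over 40 N, if the wrist force passes 120 N, or if a joint passes its speed limit or range.

### The arm

A 6-joint arm with a two-finger parallel gripper is mounted at the origin on the work surface. World frame = base frame: x ahead of the robot, y to its left, z up, the work surface at z = 0. Lengths are in mm, angles in rad, forces in N, time in s.
With the tool pointing down it reaches from about 350 to 875 mm from the base axis. Payload 4.2 kg.
Tool frame: the origin (TCP) lies at the very end of the fingers, on their centre line; the grasp point (between the pads) lies 19 mm behind it; z points along the fingers, y is the line along which they close (so a half turn about z gives the same grasp; the last joint's range is limited). The gripper opens to 85 mm and grips with 20 to 120 N. Pads are 22 mm wide; open, the fingers measure 114 mm over their backs; the gripper's body (76 mm by 85 mm) begins 54 mm behind the grasp point. The pads swing forward as they close: fully open they stand 13 mm farther back than shut.
Start: joints at [1.502, 0.385, 0.008, 0, -1.194, -0.259], TCP at [201.193, 591.71, 231.312] pointing down, gripper open.
Joint ranges: [-3.14, 3.14], [-1.21, 2.06], [-1.07, 1.41], [-3.16, 2.05], [-2.99, -0.16], [-3.1, 3.1]. Speed limits (rad/s): [2.79, 2.79, 3.14, 3.14, 3.14, 3.14].

### API

Orientations are given as a unit quaternion [x, y, z, w].
In Python, from station import manip, claw, eyes, ticket gives the robot as it stands. Calls block until the motion is done:
- manip.goto(position, orientation): joint-space move of the TCP to a pose.
- manip.line_to(position, velocity=150, attitude=None, contact_N=None): straight line of the TCP; attitude=None keeps the orientation; velocity is the mean speed in mm/s. With contact_N (N) it stops when the force on the tool has changed by that much, and returns True; else False.
- manip.move_joints(angles): joint-space move.
- claw.gripper_open() and claw.close_gripper(): open the fingers fully, or close them until they stop; the grip force is fixed at half the most.
- manip.wait(seconds).
- manip.ik(position, orientation): joint angles nearest the present ones, or None.
- manip.sense(): the state.
- eyes.grab_frame(name): name is "side" or "top" or "wrist"; returns the picture (420x560x3 uint8, red, green, blue); there is no depth.
- eyes.camera_params(name): a dict with "vfov" (degrees; the focal length in pixels is half the picture's height over the tangent of half this angle, whatever the lens; pixels are square), "cx", "cy" (the principal point, pixels), "extrinsics" (4x4, takes a point from camera to world coordinates); the wrist camera has in their place "mount" (4x4, takes a point from camera to tool coordinates, whose origin is the TCP and whose axes are the flange's). Camera axes: x right, y down, z forward; pixel columns grow to the right and rows downward; lengths in mm; the calibration is good to about 2 mm. A picture is of the moment at which its call begins: read the wrist's pose just before it. camera_params takes no time and is no camera call.
A pose or a line that the arm cannot do raises manip.IKError and nothing moves.
- ticket.hand_in(): hands the job in; it is judged then, once.
Trained networks look in the newest picture that a camera, given by its name, has taken for a name from the list of things; names that differ only in an ending like _2 or _b are one class to them, and where a whole thing is asked for, a point or a joint stands for the part that bears it (a point fixed in the world has none). Each returns a list of dicts, best first, with "conf" (0 to 1); they miss things now and then, are a little off and sometimes report something else, mostly with a low value. They report only what shows in the picture. A call takes as long as a camera call.
- eyes.find_in(name, camera): "point" ([x, y, z] in mm, in world coordinates, good to about 4 mm: the middle of the surface that is visible of it).
The state is a dict: "clock": time; "joints": joint angles; "qd": joint speeds; "joint_efforts": joint torques, N m; "eef_pos": TCP position; "tcp_rot": TCP orientation; "wrist_force": force on the tool from outside, world axes, zero at the start; "ft_torque": the same for the moment, N m; "gripper_width": finger opening in mm; "grip_force": force on a finger pad.
Only numpy, scipy, OpenCV 4.12 (cv2) and the standard library are available. Lean on these libraries where they do the work, as an engineer would, in place of code of your own. Each camera call takes 0.05 s, during which the arm holds its last target. There are 200 camera calls.

## Working session

There is one attempt and no reset: what is moved stays moved. The work goes in short steps, each a Python script; the robot and the scene stay as the last script left them, time stands still between calls to the robot, and variables do not carry over. Pictures are saved under pics/ and viewed, at most 10 in all, crops included, and the job is handed in when it is done.

```bash
mkdir -p pics; python3 - <<'E'
from station import manip, claw, eyes, ticket
import cv2,numpy as np
a=[]
for c in ("side","top"):
    im=eyes.grab_frame(c); cv2.imwrite(f"pics/{c}0.png",im[:,:,::-1])
    for n in ("green_lever","green_lid","red_lid","glue_bottle"):
        print(c,n,[(np.round(d["point"]),round(d["conf"],2)) for d in eyes.find_in(n,c)])
    p=eyes.camera_params(c); print(p["vfov"],p["cx"],p["cy"],np.round(p["extrinsics"],3).tolist())
s=manip.sense(); print(s["clock"],s["tcp_rot"])
E
```

```text
side green_lever [(array([522., 203., 136.]), 0.74)]
side green_lid [(array([694., 200., 213.]), 0.85)]
side red_lid [(array([ 622., -264.,  210.]), 0.61)]
side glue_bottle [(array([522., 523.,  78.]), 0.64)]
51.65803909598195 278.3401131703043 206.41064155820334 [[0.951, -0.229, 0.21, 257.359], [-0.31, -0.667, 0.678, -916.674], [-0.015, -0.709, -0.705, 1081.847], [0.0, 0.0, 0.0, 1.0]]
top green_lever [(array([515., 211., 138.]), 0.8)]
top green_lid []
top red_lid [(array([ 620., -255.,  211.]), 0.69)]
top glue_bottle [(array([517., 533.,  91.]), 0.7)]
51.35186706023079 278.5892524419274 206.59741720770978 [[-0.022, -0.979, 0.202, 296.836], [-1.0, 0.02, -0.011, -0.196], [0.006, -0.202, -0.979, 1396.107], [0.0, 0.0, 0.0, 1.0]]
0.5 [ 9.86593764e-01 -1.63195408e-01 -1.54178787e-05  5.20338129e-05]
```

View pics/top0.png

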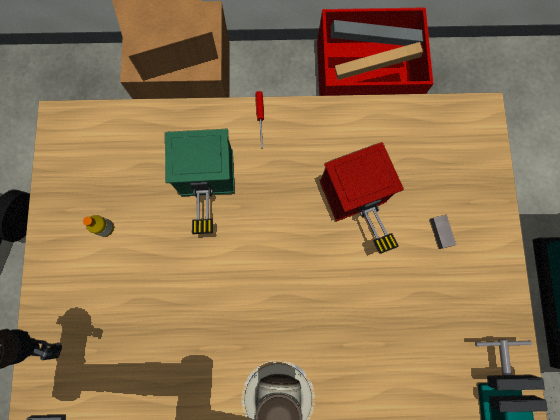

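View pics/side0.png

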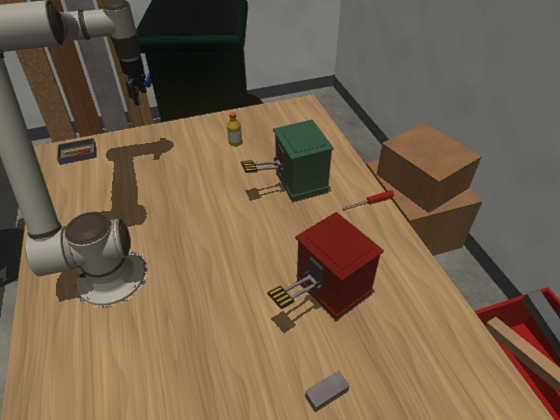

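The top view shows the green pad at about (202,227), the green lid from (165,131) to (232,184), the bottle at (98,226), and the red bin well clear on the right. In the side view the pad is at about (249,166). I'll refine the pad position from its yellow stripes.

```bash
cat > h.py <<'E'
from station import manip, claw, eyes, ticket
import cv2, numpy as np
def ray(c,u,v):
    p=eyes.camera_params(c); f=210/np.tan(np.radians(p["vfov"])/2); T=np.array(p["extrinsics"])
    return T[:3,3], T[:3,:3]@[(u-p["cx"])/f,(v-p["cy"])/f,1]
def onz(c,u,v,z):
    o,d=ray(c,u,v); return o+d*(z-o[2])/d[2]
E
python3 - <<'E'
from h import *
for c,(u,v) in (("top",(202,227)),("side",(249,166))):
    im=cv2.imread(f"pics/{c}0.png"); h=cv2.cvtColor(im,cv2.COLOR_BGR2HSV)
    m=np.zeros(h.shape[:2],np.uint8); m[v-14:v+15,u-18:u+19]=cv2.inRange(h,(22,150,90),(35,255,255))[v-14:v+15,u-18:u+19]
    ys,xs=np.nonzero(m); r=cv2.minAreaRect(np.c_[xs,ys].astype(np.float32))
    print(c,len(xs),r,onz(c,*r[0],141).round(1),onz(c,xs.mean(),ys.mean(),141).round(1))
h=cv2.cvtColor(cv2.imread("pics/top0.png"),cv2.COLOR_BGR2HSV)
for p in ((165,131),(228,129),(232,184),(166,186)): print(onz("top",*p,213).round())
big=cv2.resize(cv2.imread("pics/top0.png")[115:250,150:250],None,fx=4,fy=4,interpolation=cv2.INTER_CUBIC); cv2.imwrite("pics/crop.png",big)
E
```

```text
top 94 ((202.0, 226.0), (16.0, 12.0), 0.0) [502.2 209.7 141. ] [503.3 210.4 141. ]
side 43 ((248.0, 165.0), (8.0, 12.0), 90.0) [502.  211.8 141. ] [504.  210.8 141. ]
[768. 307. 213.]
[770. 127. 213.]
[607. 116. 213.]
[605. 299. 213.]
```

View pics/crop.png

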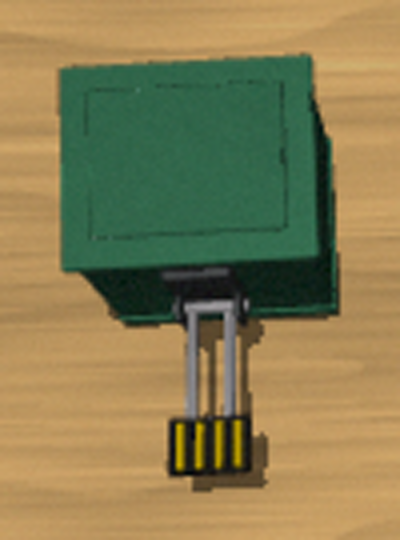

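The crop confirms the lever points along about −x world (yaw ≈ −2°), with the pad centre at (503, 210). Both cameras agree to within 2 mm.

```bash
python3 - <<'E'
from h import *
def st(l):
    s=manip.sense(); print(l,round(s["clock"],2),np.round(s["eef_pos"],1),np.round(s["wrist_force"],1))
Q=[1,0,0,0]
claw.close_gripper()
manip.line_to([503,210.5,231],250,attitude=Q); st("above")
manip.line_to([503,210.5,155],120); st("near")
hit=manip.line_to([503,210.5,86],35,contact_N=22); print(hit); st("down")
manip.wait(0.2); st("hold")
im=eyes.grab_frame("side"); cv2.imwrite("pics/side1.png",im[:,:,::-1])
manip.wait(2.75); st("held")
E
```

```text
above 3.36 [502.6 210.9 231.1] [-0.2  1.   0. ]
near 4.14 [503.5 210.9 155.7] [0.1 0.8 0.1]
True
down 5.71 [503.8 210.4  97.2] [-5.5 -0.3 14.2]
hold 5.91 [503.7 210.4  97.3] [-4.8 -0.6 12.3]
held 8.71 [503.7 210.4  97.3] [-4.7  0.3 11.8]
```

View pics/side1.png

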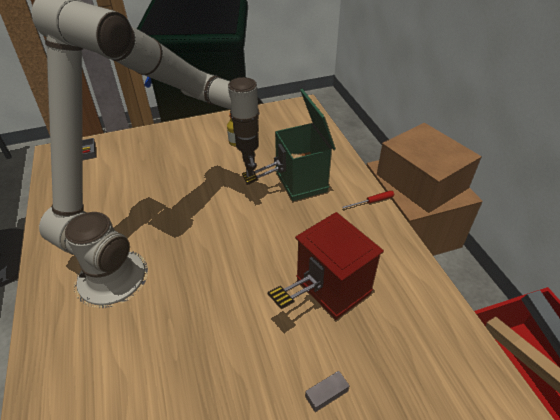

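The lid stands wide open (top edge at about (310,95)), with the lever at its stop at 12 N. It has been held for 3.0 s, so I'm releasing it now.

```bash
python3 - <<'E'
from h import *
manip.line_to([503,210.5,240],200)
manip.line_to([400,210.5,240],200)
manip.wait(1.5)
im=eyes.grab_frame("side"); cv2.imwrite("pics/side2.png",im[:,:,::-1])
s=manip.sense(); print(s["clock"],np.round(s["wrist_force"],1))
E
```

```text
11.8 [-0.3  0.2  0.4]
```

View pics/side2.png

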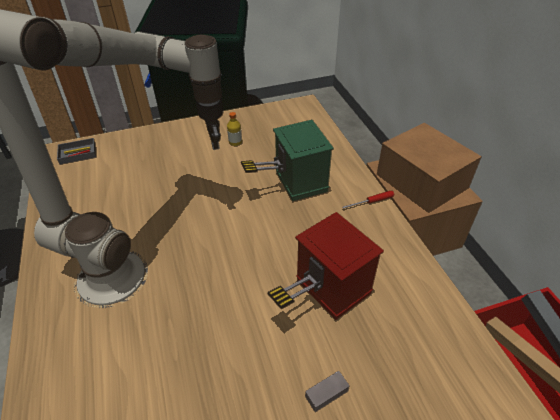

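The green lid is shut again (around (302,138)), the lever is back at rest at (249,166), the bottle is still standing at (234,130), and the red bin is closed.

```bash
python3 -c "
from station import ticket
print(ticket.hand_in())"
```

```text
the job is handed in; nothing more can be done
None
```

Job handed in: the green bin's lever was pressed down to its stop with the lid wide open, held for about 3 s and released; the last picture shows the lid shut, the red bin still closed and the glue bottle standing where it was.

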